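Press both end caps home on the sloping stand

ROBOT

A 7-joint arm with a two-finger parallel gripper is mounted at the origin on the work surface. World frame = base frame: x ahead of the robot, y to its left, z up, the work surface at z = 0. Lengths are in m, angles in rad, forces in N, time in s.
With the tool pointing down it reaches from about 0.425 to 0.925 m from the base axis. Payload 6.8 kg.
Tool frame: the origin (TCP) lies at the very end of the fingers, on their centre line; the grasp point (between the pads) lies 19 mm behind it (grip_point_offset is the distance from the TCP to the grasp point, in m); z points along the fingers, y is the line along which they close (so a half turn about z gives the same grasp; the last joint's range is limited). The gripper opens to 85 mm and grips with 20 to 120 N. Pads are 22 mm wide; open, the fingers measure 114 mm over their backs; the gripper's body (76 mm by 85 mm) begins 54 mm behind the grasp point. The pads swing forward as they close: fully open they stand 13 mm farther back than shut.
Start: joints at [1.064, 0.477, 0.022, 1.555, -0.011, 1.109, -0.083], TCP at [0.262, -0.622, 0.231] pointing down, gripper open.
Joint ranges: [-2.96, 2.96], [-0.34, 2.1], [-1.41, 1.46], [0.24, 2.44], [-1.37, 4.51], [0.17, 1.92], [-2.96, 2.96]. Speed limits (rad/s): [2.39, 2.39, 3.14, 3.14, 3.14, 3.14, 3.14].

INTERFACE

Orientations are given as a unit quaternion [w, x, y, z].
In Python, from station import * gives the robot as it stands.
- The arm moves only by the tool carry_out, never from a script. Its argument "rows" is text: rows parted by semicolons, each of 4 numbers parted by spaces: the shift along the world's x, y, z in mm, then the turn about the world's z in degrees. In form: dx dy dz yaw; .... A call has 1 to 10 rows; each row shifts and turns the commanded pose from where the row before left it; what a row does not reach is not made up. A row lasts 1/8 s, in which the tool goes at most 62.5 mm and 10.7 degrees, less where a joint would pass 70% of its speed; a pose out of reach is approached as far as the arm can. A call is refused whole if a number of a shift passes 62.5 or a number of a turn 10.7, either way. A call with a gripper value outside its range is refused whole. "claw" is the finger opening in mm, from 0 to 85.4, set as the call begins (left out, the last holds). The fingers move at their own pace and stop on an object; "force" is the grip in N (left out, the last holds). Time passes only in rows, so rows that do not move let the fingers close. It gives the time, the measured TCP pose, the force, the opening and the grip force at its end, in the units of the state.
- get_obs(): the state, without advancing time (a new reading comes with each control period).
- read_camera(name): name is "side" or "top" or "wrist"; returns a dict with "img" (400x640x3 uint8, blue, green, red), "fov_y" (degrees; the focal length in pixels is half the picture's height over the tangent of half this angle, whatever the lens; pixels are square), "cx", "cy" (the principal point, pixels), "distortion" ([k1, k2, p1, p2, k3] as OpenCV has them; the pictures are not rectified), "world_to_cam" (4x4, takes a point from world to camera coordinates). Camera axes: x right, y up, looking along -z (the intrinsics and any distortion apply to the point x, -y, -z); pixel columns grow to the right and rows downward; lengths in m; the calibration is good to about 2 mm. A picture is of the moment at which its call begins. There is no depth.
- hand_in(): hands the job in; it is judged then, once.
Trained networks look in the newest picture that a camera, given by its name, has taken for a name from the list of things; names that differ only in an ending like _2 or _b are one class to them, and where a whole thing is asked for, a point or a joint stands for the part that bears it (a point fixed in the world has none). Each returns a list of dicts, best first, with "confidence" (0 to 1); they miss things now and then, are a little off and sometimes report something else, mostly with a low value. They report only what shows in the picture. A call takes as long as a camera call. They do not tell look-alikes from the thing itself.
- recognise(camera, thing): "centre" ([column, row] in pixels, amid what is visible of it).
- outline_of(camera, thing): "pixels" (400x640 bool, what is visible of it) and "centre" ([column, row] in pixels, amid what is visible of it).
- place_of(camera, thing): "centre" ([column, row] in pixels: a listed point, or the origin of a listed thing).
The state is a dict: "t": time; "q": joint angles; "joint_vel": joint speeds; "joint_torque": joint torques, N m; "eef_pos": TCP position; "tool_rot": TCP orientation; "contact_force": force on the tool from outside, world axes, zero at the start; "torque": the same for the moment, N m; "gripper_width": opening from 0.0 (shut) to 1.0 (fully open); "grasp_force": force on a finger pad.
Only numpy, scipy, OpenCV 4.12 (cv2) and the standard library are available. Lean on these libraries where they do the work, as an engineer would, in place of code of your own. Each camera call takes 0.05 s, during which the arm holds its last target. There are 200 camera calls.

TASK

Both black end caps of the aluminium instrument case stand proud: press them fully home, one after the other (either first), by holding the case by its aluminium body just above or on the sloping stand and pushing its end steadily down the slope, square against the stop bar, then turning the case end for end so the other cap meets the bar. Do not push the caps with the fingers or slam the case. Leave the case lying display up, flat and straight on the slope, the cap pressed last at the bar, and do not disturb the bowl, the meter or the screwdriver.

Things in the scene. Friction and masses are not known exactly. Their poses are not given: they have to be found in the camera images.
- case: loose instrument case lying on the table, display up: a plain aluminium box 110 long (its x) x 56 wide (y) x 36 high (z) mm, about 0.4 kg, with a black end cap at each end; origin at the centre of the underside of the aluminium box. The small display on its top is nearer the +x end. Grip it across the 56 mm width
- cap_a (a joint): slide of the cap at the case's +x end, m: 0 = 10 mm proud, 0.010 = fully home (flush on the box). Stiff: it needs about 7 N and stays where it is left
- cap_b (a joint): the same for the cap at the case's -x end
- end_a: flange of the +x cap: black plate 8 thick x 54 wide x 34 high mm; origin at the centre of its outer face, 18 mm above the case's underside; that face is 63 mm from the case's centre when home, 73 mm when fully out. Axes as the case's
- end_b: the same at the -x end
- slope: sloping plate of the fixed steel stand, 190 long (x) x 150 wide (y) mm, rising 30 degrees away from the robot, with a stop bar along its lower edge, 12 thick, standing 30 mm out of the plate, full width. Origin: middle of the foot of the bar's inner face, on the plate, 30 mm above the table. x points up the slope, z square out of the plate; the bar's inner face is x = 0
- bowl: bystander: steel bowl, 100 across, 35 high, origin under its centre
- meter: bystander: hand-held multimeter lying flat, 150 x 78 x 45 mm, origin under its centre
- driver: bystander: screwdriver lying on the table, 180 long
Mind the look-alikes: they are no part of the job. What is shaped like the case but turquoise is not meant.

How it is judged:
By the outcome, as a careful person would: the job done as asked, in the order asked, and still so for the second after the job is handed in, with the robot touching nothing.
It also fails if it takes over 51 s, if anything falls off the work surface, if the arm or the gripper's body presses on something with over 40 N, if the wrist force passes 120 N, or if a joint passes its speed limit or range.

## Working session

There is one attempt and no reset: what is moved stays moved. The work goes in short steps, Python scripts to look and compute and a tool call to move; the robot and the scene stay as the last step left them, time stands still between calls to the robot, and variables do not carry over. Pictures are saved under pics/ and viewed, at most 10 in all, crops included, and the job is handed in when it is done.

Besides the shell and the picture viewer there is one more tool, called after ">>>" as name(argument=value, ...) on one line, values as JSON. carry_out: Moves the arm, as the interface text tells. Its arguments: {"type":"object","properties":{"rows":{"type":"string"},"claw":{"type":"number"},"force":{"type":"number"}},"required":["rows"]}

```bash
mkdir -p pics
cat > h.py <<'E'
from station import *
import numpy as np, cv2
def K(c):
    f=200/np.tan(np.radians(c["fov_y"]/2)); return np.array([[f,0,c["cx"]],[0,f,c["cy"]],[0,0,1]])
def ray(c,px):
    u=cv2.undistortPoints(np.array([[px]],float),K(c),np.array(c["distortion"],float)).ravel()
    M=np.array(c["world_to_cam"]);R=M[:3,:3];o=-R.T@M[:3,3]
    return o,R.T@np.array([u[0],-u[1],-1])
def atz(c,px,z):
    o,d=ray(c,px);return o+d*(z-o[2])/d[2]
def proj(c,P):
    M=np.array(c["world_to_cam"]);p=np.atleast_2d(P)@M[:3,:3].T+M[:3,3]
    p=p*[1,-1,-1]
    return cv2.projectPoints(p,np.zeros(3),np.zeros(3),K(c),np.array(c["distortion"],float))[0].reshape(-1,2)
E
python3 - <<'E'
from h import *
for n in ("top","side"):
    c=read_camera(n);cv2.imwrite(f"pics/{n}0.png",c["img"])
    M=np.array(c["world_to_cam"]);print(n,-M[:3,:3].T@M[:3,3],c["fov_y"])
    for t in ("case","end_a","slope","bowl","meter","driver"):
        for r in place_of(n,t)[:3]:
            print(t,np.round(r["centre"]),round(r["confidence"],2),np.round(atz(c,r["centre"],{"end_a":.018,"slope":.03}.get(t,0)),3))
print(get_obs())
E
```

```text
top [0.52805677 0.01953727 1.4779856 ] 44.635969523019966
case [410. 218.] 0.72 [ 0.55  -0.284  0.   ]
case [364. 212.] 0.69 [ 0.569 -0.144  0.   ]
case [329. 272.] 0.56 [ 0.39  -0.037  0.   ]
end_a [412. 246.] 0.59 [ 0.468 -0.285  0.018]
end_a [368. 236.] 0.53 [ 0.498 -0.153  0.018]
end_a [420. 197.] 0.53 [ 0.615 -0.311  0.018]
slope [255. 244.] 0.59 [0.478 0.184 0.03 ]
bowl [313. 142.] 0.82 [0.787 0.009 0.   ]
meter [195. 166.] 0.81 [0.714 0.37  0.   ]
driver [435. 163.] 0.86 [ 0.72  -0.363  0.   ]
driver [364. 209.] 0.72 [ 0.579 -0.144  0.   ]
side [0.36913785 0.65381797 0.6829754 ] 57.694901665894896
case [408. 227.] 0.83 [ 0.393 -0.048  0.   ]
case [351. 191.] 0.66 [ 0.576 -0.131  0.   ]
case [377. 163.] 0.6 [ 0.542 -0.295  0.   ]
end_a [421. 247.] 0.74 [0.347 0.026 0.018]
end_a [354. 151.] 0.61 [ 0.624 -0.303  0.018]
end_a [330. 182.] 0.49 [ 0.639 -0.125  0.018]
slope [354. 279.] 0.82 [0.468 0.184 0.03 ]
slope [215. 318.] 0.2 [0.698 0.379 0.03 ]
bowl [266. 201.] 0.83 [0.786 0.002 0.   ]
meter [214. 320.] 0.94 [0.713 0.371 0.   ]
driver [212. 320.] 0.61 [0.716 0.374 0.   ]
driver [334. 139.] 0.43 [ 0.719 -0.377  0.   ]
{'t': 0.7, 'q': array([ 1.06389745,  0.47693602,  0.02238817,  1.55541413, -0.01151267,
        1.10929758, -0.08308162]), 'joint_vel': array([ 0.00147466, -0.00013128, -0.0006056 , -0.00025897, -0.0009469 ,
        0.00028847,  0.00103279]), 'joint_torque': array([ 5.27022094e-04, -5.96161222e+01,  1.60668030e+00, -2.81493992e+01,
        1.26459711e-02,  1.63349257e-03,  3.44610919e-05]), 'eef_pos': array([ 0.26213145, -0.62203625,  0.23134463]), 'tool_rot': array([3.08077244e-05, 9.80185516e-01, 1.98081682e-01, 2.54945717e-05]), 'contact_force': array([ 0.06839986,  0.5483457 , -0.01048147]), 'torque': array([ 0.06117167,  0.00025809, -0.0326384 ]), 'grasp_force': 0.0, 'gripper_width': 1.0019823194877657}
```

View pics/top0.png

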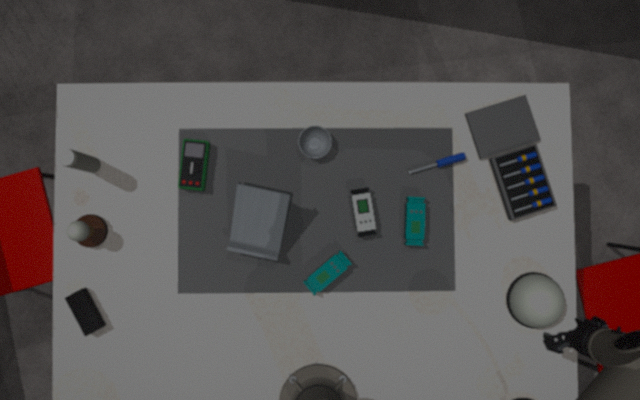

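View pics/side0.png

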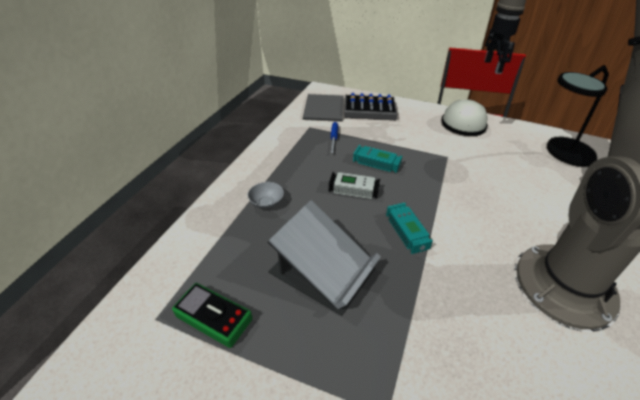

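Three case-shaped things show in the top view: turquoise at (416,221), turquoise at (328,272), and aluminium-white with black ends at (363,212). Only the last fits the description, and its display is towards the far end. The stand is at (260,222), with its bar on the near side. Next I'll fit poses and check them in one crop.

```bash
cat >> h.py <<'E'
from scipy.optimize import minimize
a30=np.radians(30)
def Rz(y): return np.array([[np.cos(y),-np.sin(y),0],[np.sin(y),np.cos(y),0],[0,0,1]])
Rs=np.array([[np.cos(a30),0,-np.sin(a30)],[0,1,0],[np.sin(a30),0,np.cos(a30)]])
def slope_pts(p,loc):  # p=x,y,yaw
    return np.atleast_2d(loc)@(Rz(p[2])@Rs).T+[p[0],p[1],.03]
def box(L0,L1,w,h): return np.array([[x,y,z] for x in(L0,L1) for y in(-w,w) for z in(0,h)])
def case_pts(p,loc,z=0): return np.atleast_2d(loc)@Rz(p[2]).T+[p[0],p[1],z]
def fit(cams,masks,f,p0,sc=(.01,.01,.05)):
    def cost(q):
        p=np.array(p0)+np.array(q)*sc; s=0
        for c,m in zip(cams,masks):
            S=4; im=np.zeros((400*S,640*S),np.uint8)
            for g in f(p):
                h=cv2.convexHull((proj(c,g)*S+S/2-.5).astype(np.int32)); cv2.fillConvexPoly(im,h,255)
            a=cv2.resize(im,(640,400),interpolation=cv2.INTER_AREA)/255.
            s+=np.abs(a-m).sum()/m.sum()
        return s
    best=None
    for k in range(3):
        r=minimize(cost,np.random.RandomState(k).randn(3)*.5,method="Nelder-Mead",options=dict(initial_simplex=None,xatol=.01,fatol=1e-4,maxiter=150))
        if best is None or r.fun<best.fun: best=r
    return np.array(p0)+best.x*sc,best.fun
CASE=lambda p:[case_pts(p,box(-.073,.073,.0275,.0355))]
SLOPE=lambda p:[slope_pts(p,np.array([[x,y,z] for x in(-.012,.190) for y in(-.075,.075) for z in(-.004,0)])),slope_pts(p,np.array([[x,y,z] for x in(-.012,0) for y in(-.075,.075) for z in(0,.03)]))]
E
python3 - <<'E'
from h import *
cs={n:read_camera(n) for n in("top","side")}
def mask(n,t,px):
    r=[r for r in outline_of(n,t) if np.hypot(*(np.array(r["centre"])-px))<25]
    return r[0]["pixels"].astype(float) if r else None
pc=pd=None
for t,f,p0,px in (("case",CASE,[.571,-.14,.2],{"top":(363,212),"side":(354,185)}),("slope",SLOPE,[.473,.184,-.19],{"top":(260,222),"side":(325,253)})):
    ms={n:mask(n,t,px[n]) for n in cs}
    for sel in (("top",),("side",),("top","side")):
        sel=[n for n in sel if ms[n] is not None]
        if sel:
            p,e=fit([cs[n] for n in sel],[ms[n] for n in sel],f,p0);print(t,sel,np.round(p,4),round(np.degrees(p[2]),1),round(e,3))
    if t=="case":pc=p
    else: pd=p
out=[]
for n,(x,y,w,h) in (("top",(215,170,190,120)),("side",(255,155,150,160))):
    S=4;im=cv2.resize(cs[n]["img"][y:y+h,x:x+w],None,fx=S,fy=S,interpolation=cv2.INTER_CUBIC); im=np.clip(im*1.6,0,255).astype(np.uint8)
    for g in CASE(pc)+SLOPE(pd):
        cv2.polylines(im,[cv2.convexHull(((proj(cs[n],g)-[x,y]+.5)*S).astype(np.int32))],True,(0,0,255),1)
    out.append(cv2.resize(im,(int(500*w/h) if 0 else int(im.shape[1]*.75*(.85)),int(im.shape[0]*.75*.85))))
H=sum(o.shape[0] for o in out);W=max(o.shape[1] for o in out)
W=sum(o.shape[1] for o in out);H=max(o.shape[0] for o in out)
C=np.zeros((H,W,3),np.uint8);x=0
for o in out:C[:o.shape[0],x:x+o.shape[1]]=o;x+=o.shape[1]
if W>800:C=cv2.resize(C,(800,int(H*800/W)))
cv2.imwrite("pics/fit.png",C)
E
```

```text
case ['top'] [ 0.5725 -0.1371  0.222 ] 12.7 0.115
case ['side'] [ 0.5689 -0.1403  0.1466] 8.4 0.165
case ['top', 'side'] [ 0.5714 -0.137   0.2191] 12.6 0.28
slope ['top'] [ 0.4711  0.187  -0.2241] -12.8 0.02
slope ['side'] [ 0.4715  0.1857 -0.1863] -10.7 0.047
slope ['top', 'side'] [ 0.4715  0.1885 -0.2284] -13.1 0.064
```

View pics/fit.png

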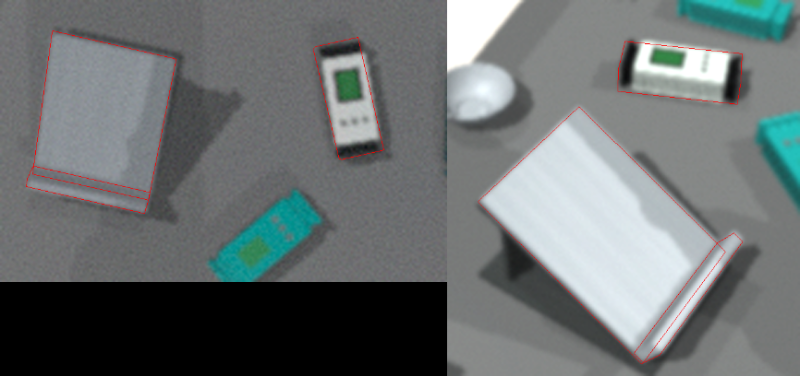

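The crop confirms it: white/aluminium case with black caps and the display at its far end, and the outlines fit well. Now I'll move above it.

>>> carry_out(rows="31 48.5 0 -1;31 48.5 0 -1;31 48.5 0 -1;31 48.5 0 -1;31 48.5 0 -1;31 48.5 0 -1;31 48.5 0 -1;31 48.5 0 -1;31 48.5 0 -1;31 48.5 0 -1.2", claw=85, force=40)

```text
t: 2.25
eef_pos: [0.573, -0.1355, 0.2316]
tool_rot: [0.0, 0.994, 0.11, 0.0]
contact_force: [1.4, -0.5, -0.2]
gripper_width: 0.99
grasp_force: 0.0
```

```bash
cat >> h.py <<'E'
def st():
    o=get_obs();w,x,y,z=o["tool_rot"]
    print("t",round(o["t"],2),"tcp",np.round(o["eef_pos"]*1000,1),"yaw",round(float(np.degrees(np.arctan2(2*(x*y+w*z),1-2*(y*y+z*z)))),2),"F",np.round(o["contact_force"],1),"w",round(o["gripper_width"]*85.4,1),"g",round(o["grasp_force"],1),"q7",round(o["q"][6],2))
E
python3 - <<'E'
from h import *
st()
c=read_camera("wrist");st();cv2.imwrite("pics/w1.png",c["img"])
r=outline_of("wrist","case")
for k in r[:3]:print(k["centre"],k["confidence"],k["pixels"].sum())
p,e=fit([c],[r[0]["pixels"].astype(float)],CASE,[.5714,-.137,.22]);print(p,np.degrees(p[2]),e)
E
```

```text
t 2.25 tcp [ 573.  -135.5  231.6] yaw 12.6 F [ 1.4 -0.5 -0.2] w 84.6 g 0.0 q7 -1.29
t 2.3 tcp [ 577.3 -125.7  231.8] yaw 13.14 F [4.9 6.6 0.2] w 85.1 g 0.0 q7 -1.29
[449.1, 216.5] 0.91 6020
[233.9, 284.2] 0.89 2076
[ 0.56918742 -0.13727072  0.16732447] 9.58698594701309 2.1888463292293663
```

View pics/w1.png

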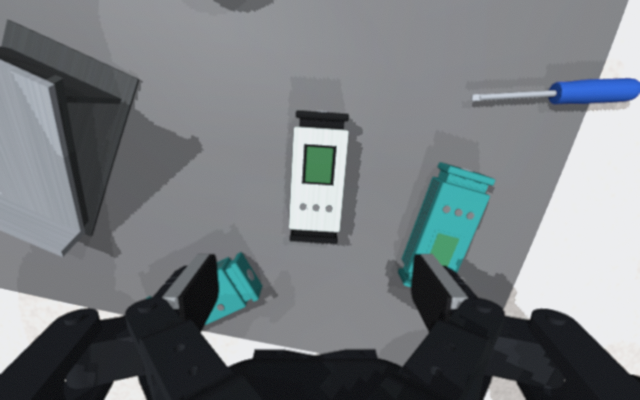

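The wrist view shows the white case at (320,178). The network picked only the turquoise ones, so I'll segment it by colour.

>>> carry_out(rows="0 0 0 0;0 0 0 0")

```text
t: 2.6
eef_pos: [0.5714, -0.1389, 0.2312]
tool_rot: [0.0, 0.994, 0.109, -0.0]
contact_force: [1.1, -0.2, -1.1]
gripper_width: 0.992
grasp_force: 0.0
```

Run:
```python
from h import *
st()
c=read_camera("wrist")
im=c["img"].astype(int);g=im.min(2)
px=proj(c,[[.5714,-.137,.036]])[0];print(px)
m=(g>165).astype(np.uint8);m[:,:240]=0;m[:,400:]=0;m[:90]=0;m[262:]=0
n,l,s,_=cv2.connectedComponentsWithStats(m);k=1+np.argmax(s[1:,4])
h=cv2.convexHull(np.argwhere(l==k)[:,::-1].astype(np.int32));M=np.zeros(m.shape,np.uint8);cv2.fillConvexPoly(M,h,1)
print(s[k],cv2.minAreaRect(h))
# top face only
q=cv2.boxPoints(cv2.minAreaRect(h));print(np.array([atz(c,p,.036) for p in q]).round(4))
for f in (lambda p:[case_pts(p,box(-.055,.055,.028,.036)[1::2])],lambda p:[case_pts(p,box(-.055,.055,.028,.036))]):
    p,e=fit([c],[M.astype(float)],f,[.5714,-.137,.22]);print(p.round(4),np.degrees(p[2]),e)
S=st()
```

```text
t 2.6 tcp [ 571.4 -138.9  231.2] yaw 12.5 F [ 1.1 -0.2 -1.1] w 84.7 g 0.0 q7 -1.28
[312.49548603 177.11271829]
[ 286  125   60  105 3948] ((314.45135498046875, 176.7301025390625), (54.745140075683594, 102.1066665649414), 3.8140745162963867)
[[ 0.5119 -0.118   0.036 ]
 [ 0.6196 -0.1039  0.036 ]
 [ 0.628  -0.1582  0.036 ]
 [ 0.5207 -0.1771  0.036 ]]
[ 0.5699 -0.1396  0.2007] 11.499134840095412 0.05734245854920438
[ 0.5685 -0.1412  0.2031] 11.63651424458955 0.07951801235173302
t 2.65 tcp [ 571.3 -139.   231.3] yaw 12.48 F [-0.2  0.6  0. ] w 84.8 g 0.0 q7 -1.28
```

>>> carry_out(rows="-1 0 -30 -1;0 0 -35 0;0 0 -35 0;0 0 -35 0;0 0 -30 0;0 0 -25 0;0 0 -18 0;0 0 -10 0;0 0 -5 0;0 0 0 0")

```text
t: 3.9
eef_pos: [0.5714, -0.1371, 0.0086]
tool_rot: [0.0, 0.995, 0.101, 0.0]
contact_force: [-0.7, -0.4, 0.5]
gripper_width: 0.997
grasp_force: 0.0
```

>>> carry_out(rows="0 0 0 0;0 0 0 0;0 0 0 0;0 0 0 0", claw=40, force=45)

```text
t: 4.4
eef_pos: [0.5718, -0.1375, 0.0094]
tool_rot: [0.0, 0.995, 0.101, 0.001]
contact_force: [-0.2, -0.5, 6.0]
gripper_width: 0.645
grasp_force: 47.4
```

```bash
python3 -c "
from h import *
st()"
```

```text
t 4.4 tcp [ 571.8 -137.5    9.4] yaw 11.62 F [-0.2 -0.5  6. ] w 55.1 g 47.4 q7 -1.36
```

Gripped at 55 mm across the width. I'll lift, and look at the stand from closer on the way.

>>> carry_out(rows="0 0 10 0;0 0 25 0;0 0 40 0;0 20 50 -4;-10 35 50 -5;-12 40 45 -5;-15 40 0 -5;-15 30 0 -5;-10 10 0 0;0 0 0 0")

```text
t: 5.65
eef_pos: [0.5083, 0.0379, 0.2283]
tool_rot: [0.0, 0.994, -0.106, -0.0]
contact_force: [-1.1, -0.3, -4.1]
gripper_width: 0.649
grasp_force: 48.9
```

>>> carry_out(rows="0 0 0 0;0 0 0 0")

```text
t: 5.9
eef_pos: [0.5096, 0.0366, 0.2282]
tool_rot: [0.0, 0.994, -0.108, -0.0]
contact_force: [0.4, -0.4, -4.0]
gripper_width: 0.647
grasp_force: 48.8
```

Run:
```python
from h import *
st()
c=read_camera("wrist");np.save("w2.npy",c,allow_pickle=True)
r=outline_of("wrist","slope")
im=c["img"].copy()
for k in r[:2]:print(k["centre"],k["confidence"],k["pixels"].sum())
m=r[0]["pixels"]
p,e=fit([c],[m.astype(float)],SLOPE,[.4713,.187,-.21]);print(p.round(4),np.degrees(p[2]),e)
for g in SLOPE(p): cv2.polylines(im,[cv2.convexHull(proj(c,g).astype(np.int32))],True,(0,0,255),1)
for g in SLOPE([.4711,.187,-.2241]): cv2.polylines(im,[cv2.convexHull(proj(c,g).astype(np.int32))],True,(0,255,255),1)
cv2.imwrite("pics/w2.png",im)
```

```text
t 5.9 tcp [509.6  36.6 228.2] yaw -12.46 F [ 0.4 -0.4 -4. ] w 55.2 g 48.8 q7 -2.03
[163.1, 150.0] 0.79 31267
[ 0.4716  0.1864 -0.2278] -13.05265746194665 0.0710443949863823
```

View pics/w2.png

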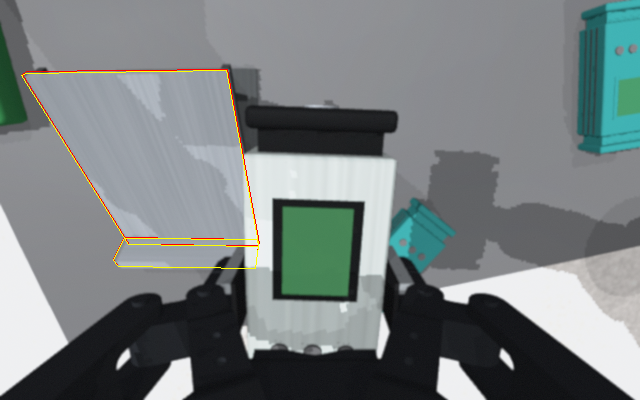

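The fit overlays the stand exactly: origin (471.6, 186.5), yaw −13.0°. The case is held straight. I'll move over the slope, then lower it.

>>> carry_out(rows="3 14 0 -0.5;5 25 0 0;6 30 0 0;6 30 -10 0;5 25 -20 0;3.5 10.5 -30 0;0 0 -25 0;0 0 0 0")

```text
t: 7.0
eef_pos: [0.5361, 0.173, 0.1414]
tool_rot: [0.001, 0.994, -0.111, -0.002]
contact_force: [-0.6, 0.2, -2.9]
gripper_width: 0.649
grasp_force: 49.0
```

>>> carry_out(rows="0 0 -5 0;0 0 -5 0;0 0 -5 0;0 0 -4 0;0 0 -4 0;0 0 0 0", force=25)

```text
t: 7.75
eef_pos: [0.5374, 0.1723, 0.12]
tool_rot: [0.0, 0.994, -0.112, -0.0]
contact_force: [0.0, -0.9, -3.7]
gripper_width: 0.652
grasp_force: 49.1
```

```bash
python3 -c "
from h import *
st()"
```

```text
t 7.75 tcp [537.4 172.3 120. ] yaw -12.85 F [ 0.  -0.9 -3.7] w 55.7 g 49.1 q7 -2.33
```

>>> carry_out(rows="0 0 -4 0;0 0 -4 0;0 0 -4 0;0 0 -4 0;0 0 0 0", claw=40, force=25)

```text
t: 8.38
eef_pos: [0.5355, 0.1726, 0.1037]
tool_rot: [0.001, 0.994, -0.112, -0.002]
contact_force: [-6.4, 0.2, 1.0]
gripper_width: 0.647
grasp_force: 38.9
```

>>> carry_out(rows="0 0 -4 0;0 0 -4 0;0 0 -4 0;0 0 0 0")

```text
t: 8.88
eef_pos: [0.5354, 0.1727, 0.0916]
tool_rot: [0.001, 0.994, -0.111, -0.002]
contact_force: [-5.5, 0.3, 0.6]
gripper_width: 0.648
grasp_force: 40.1
```

```bash
python3 -c "
from h import *
st()
c=read_camera('side');cv2.imwrite('pics/s2.png',cv2.resize(c['img'][160:310,240:440],None,fx=3,fy=3))"
```

```text
t 8.88 tcp [535.4 172.7  91.6] yaw -12.8 F [-5.5  0.3  0.6] w 55.3 g 40.1 q7 -2.34
```

View pics/s2.png

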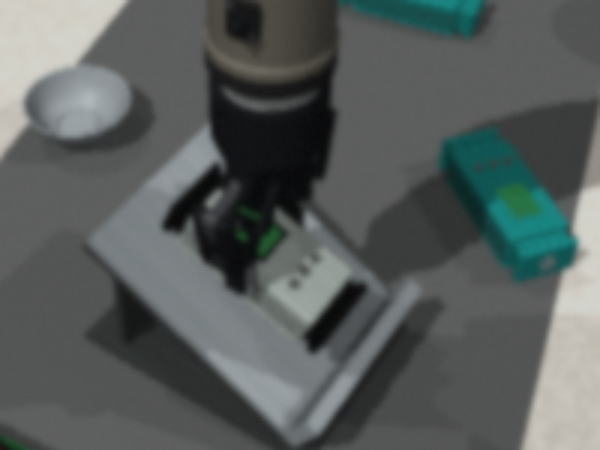

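The case is tilting to lie along the slope as it's lowered, in line with the plate. I'll keep lowering it.

>>> carry_out(rows="0 0 -3 0;0 0 -2 0;0 0 0 0")

```text
t: 9.3
eef_pos: [0.5359, 0.1727, 0.0869]
tool_rot: [0.0, 0.994, -0.112, -0.001]
contact_force: [-6.8, 0.6, -0.3]
gripper_width: 0.649
grasp_force: 40.8
```

>>> carry_out(rows="0 0 -1.5 0;0 0 -1.5 0;0 0 0 0")

```text
t: 9.68
eef_pos: [0.5361, 0.1727, 0.0841]
tool_rot: [0.0, 0.994, -0.112, -0.001]
contact_force: [-6.3, -0.2, 2.0]
gripper_width: 0.651
grasp_force: 41.4
```

>>> carry_out(rows="0 0 -1 0;-2.5 0.6 -1.5 0;-2.5 0.6 -1.5 0;-2.5 0.6 -1.5 0;-2.5 0.6 -1.5 0;0 0 0 0", claw=40, force=50)

```text
t: 10.42
eef_pos: [0.5294, 0.1759, 0.0788]
tool_rot: [-0.001, 0.994, -0.112, 0.002]
contact_force: [-0.4, 0.8, 5.7]
gripper_width: 0.645
grasp_force: 56.3
```

```bash
cat >> h.py <<'E'
def sl():
    o=get_obs();P=o["eef_pos"]-[.4716,.1865,.03];R=Rz(np.radians(-13))@Rs
    print("slope frame tcp",np.round(P@R*1000,1),"F",np.round(o["contact_force"]@R,1))
E
python3 -c "
from h import *
st();sl()"
```

```text
t 10.43 tcp [529.4 175.9  78.8] yaw -12.82 F [-0.4  0.8  5.7] w 55.1 g 56.3 q7 -2.36
slope frame tcp [75.2  2.7 12.9] F [2.3 0.7 5.3]
```

>>> carry_out(rows="-2.5 0.6 -1.5 0;-2.5 0.6 -1.5 0;-2.5 0.6 -1.5 0;-1.7 0.4 -1 0;-1.7 0.4 -1 0;-1.7 0.4 -1 0;0 0 0 0")

```text
t: 11.3
eef_pos: [0.5198, 0.1785, 0.0727]
tool_rot: [-0.002, 0.994, -0.112, 0.005]
contact_force: [2.7, -2.3, 10.4]
gripper_width: 0.642
grasp_force: 56.9
```

```bash
python3 -c "
from h import *
st();sl()"
```

```text
t 11.3 tcp [519.8 178.5  72.7] yaw -12.88 F [ 2.7 -2.3 10.4] w 54.8 g 56.9 q7 -2.38
slope frame tcp [63.6  3.1 12.6] F [ 8.  -1.6  7.4]
```

>>> carry_out(rows="-0.85 0.2 -0.45 0;-0.85 0.2 -0.45 0;-0.85 0.2 -0.45 0;-0.85 0.2 -0.45 0;-0.85 0.2 -0.45 0;-0.85 0.2 -0.45 0;0 0 0 0")

```text
t: 12.18
eef_pos: [0.515, 0.1797, 0.0698]
tool_rot: [-0.002, 0.994, -0.112, 0.005]
contact_force: [3.7, -2.3, 9.7]
gripper_width: 0.645
grasp_force: 56.7
```

```bash
python3 -c "
from h import *
sl()"
```

```text
slope frame tcp [57.8  3.1 12.6] F [ 8.4 -1.5  6.3]
```

>>> carry_out(rows="-0.85 0.2 -0.45 0;-0.85 0.2 -0.45 0;-0.85 0.2 -0.45 0;-0.85 0.2 -0.45 0;0 0 0 0")

```text
t: 12.8
eef_pos: [0.514, 0.18, 0.0691]
tool_rot: [-0.002, 0.994, -0.113, 0.007]
contact_force: [7.8, -4.6, 12.1]
gripper_width: 0.646
grasp_force: 57.1
```

```bash
python3 -c "
from h import *
sl()"
```

```text
slope frame tcp [56.6  3.2 12.5] F [13.5 -2.7  6.1]
```

>>> carry_out(rows="-0.85 0.2 -0.45 0;-0.85 0.2 -0.45 0;0 0 0 0")

```text
t: 13.18
eef_pos: [0.514, 0.1801, 0.0689]
tool_rot: [-0.003, 0.994, -0.113, 0.008]
contact_force: [11.1, -5.8, 15.0]
gripper_width: 0.65
grasp_force: 57.4
```

```bash
python3 -c "
from h import *
sl()"
```

```text
slope frame tcp [56.5  3.3 12.3] F [18.  -3.1  6.9]
```

>>> carry_out(rows="-0.85 0.2 -0.45 0;-0.85 0.2 -0.45 0;0 0 0 0;0 0 0 0")

```text
t: 13.68
eef_pos: [0.514, 0.1802, 0.0687]
tool_rot: [-0.003, 0.994, -0.113, 0.01]
contact_force: [12.9, -8.0, 17.6]
gripper_width: 0.649
grasp_force: 57.7
```

```bash
python3 -c "
from h import *
sl()
c=read_camera('side');np.save('s3.npy',c,allow_pickle=True);cv2.imwrite('pics/s3.png',cv2.resize(c['img'][210:290,290:400],None,fx=6,fy=6,interpolation=cv2.INTER_CUBIC))"
```

```text
slope frame tcp [56.4  3.4 12.2] F [21.3 -4.9  8.1]
```

View pics/s3.png

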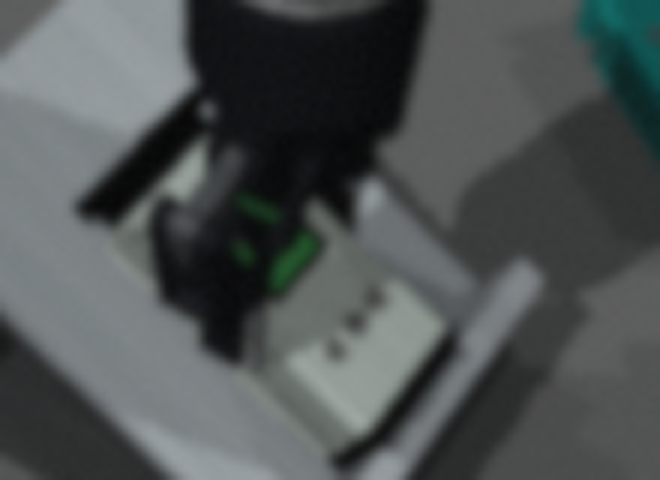

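The lower cap has shrunk to just its flange at the bar, lies square, and holds at 21 N. I'll back off, lift, and lay the case flat on the table, turning it halfway.

>>> carry_out(rows="2.5 -0.6 1.5 0;2.5 -0.6 1.5 0;2.5 -0.6 8 0;3 0 20 0;0 0 40 0;0 0 50 5;5 -20 35 9;8 -35 0 10;8 -40 0 10;8 -40 0 10")

```text
t: 14.98
eef_pos: [0.5421, 0.0428, 0.2192]
tool_rot: [-0.0, 0.962, 0.272, -0.0]
contact_force: [0.5, -0.6, -4.4]
gripper_width: 0.644
grasp_force: 54.9
```

>>> carry_out(rows="8 -45 0 10;8 -40 0 10;5 -30 0 10;2 -20 0 10;0 -5 0 5.3;0 0 -30 0;0 0 -40 0;0 0 -40 0;0 0 -30 0;0 0 0 0")

```text
t: 16.23
eef_pos: [0.563, -0.0958, 0.0771]
tool_rot: [-0.002, 0.785, 0.619, -0.002]
contact_force: [0.0, 0.4, -2.7]
gripper_width: 0.647
grasp_force: 54.9
```

```bash
python3 -c "
from h import *
st()
c=read_camera('side');cv2.imwrite('pics/s4.png',cv2.resize(c['img'][130:280,270:470],None,fx=3,fy=3,interpolation=cv2.INTER_CUBIC))"
```

```text
t 16.23 tcp [563.  -95.8  77.1] yaw 76.47 F [ 0.   0.4 -2.7] w 55.2 g 54.9 q7 -0.39
```

View pics/s4.png

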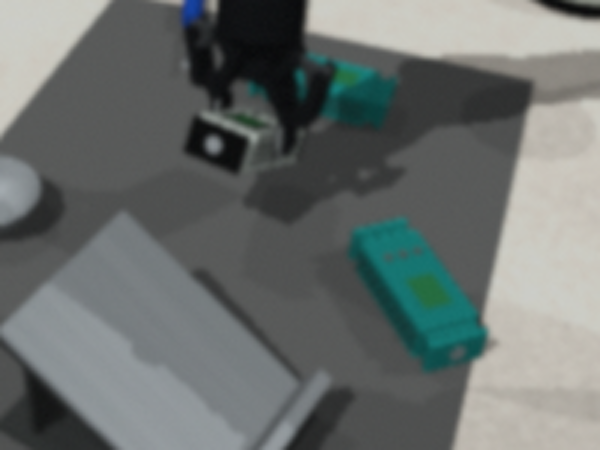

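The case is held tilted over clear table, about 100 mm from the lookalikes. I'll lower it and let it settle flat.

>>> carry_out(rows="0 0 -20 0;0 0 -15 0;0 0 -6 0;0 0 -6 0;0 0 -6 0;0 0 -5 0;0 0 -4 0;0 0 0 0", claw=40, force=30)

```text
t: 17.27
eef_pos: [0.569, -0.0931, 0.0197]
tool_rot: [0.001, 0.785, 0.62, 0.003]
contact_force: [0.7, 5.6, 7.1]
gripper_width: 0.647
grasp_force: 56.8
```

```bash
python3 -c "
from h import *
st()"
```

```text
t 17.27 tcp [569.  -93.1  19.7] yaw 76.6 F [0.7 5.6 7.1] w 55.3 g 56.8 q7 -0.43
```

>>> carry_out(rows="0 0 -2 0;0 0 -2 0;0 0 -1 0;0 0 0 0")

```text
t: 17.77
eef_pos: [0.5693, -0.0935, 0.0149]
tool_rot: [0.001, 0.785, 0.62, 0.003]
contact_force: [1.3, 5.8, 8.4]
gripper_width: 0.644
grasp_force: 57.1
```

>>> carry_out(rows="0 0 -2 0;0 0 -2 0;0 0 0 0")

```text
t: 18.15
eef_pos: [0.5696, -0.0932, 0.011]
tool_rot: [0.001, 0.785, 0.62, 0.004]
contact_force: [0.7, 5.7, 8.6]
gripper_width: 0.646
grasp_force: 57.4
```

>>> carry_out(rows="0 0 0 0;0 0 0 0;0 0 0 0;0 0 0 0", claw=80)

```text
t: 18.65
eef_pos: [0.5655, -0.0964, 0.0084]
tool_rot: [-0.0, 0.786, 0.619, -0.0]
contact_force: [-0.2, 0.5, -0.2]
gripper_width: 0.94
grasp_force: 0.0
```

```bash
python3 -c "
from h import *
st()"
```

```text
t 18.65 tcp [565.5 -96.4   8.4] yaw 76.42 F [-0.2  0.5 -0.2] w 80.3 g 0.0 q7 -0.44
```

>>> carry_out(rows="4 3 0 0;0 0 0 0;0 0 0 0")

```text
t: 19.02
eef_pos: [0.5697, -0.0931, 0.0085]
tool_rot: [-0.0, 0.786, 0.619, -0.0]
contact_force: [-0.0, -0.0, -0.3]
gripper_width: 0.935
grasp_force: 0.0
```

>>> carry_out(rows="0 0 0 0;0 0 0 0;0 0 0 0;0 0 0 0", claw=40, force=45)

```text
t: 19.52
eef_pos: [0.5698, -0.0932, 0.0087]
tool_rot: [0.0, 0.786, 0.619, 0.0]
contact_force: [-0.2, -0.5, 1.8]
gripper_width: 0.645
grasp_force: 49.5
```

```bash
python3 -c "
from h import *
st()
c=read_camera('top');cv2.imwrite('pics/t5.png',cv2.resize(c['img'][170:290,270:430],None,fx=4,fy=4,interpolation=cv2.INTER_CUBIC))"
```

```text
t 19.52 tcp [569.8 -93.2   8.7] yaw 76.44 F [-0.2 -0.5  1.8] w 55.1 g 49.5 q7 -0.44
```

>>> carry_out(rows="0 0 10 0;0 0 25 0;0 0 45 3;0 0 50 8;-2 10 50 10;-4 30 40 10;-5 45 0 10;-6 50 0 10;-6 50 0 10;-5 40 0 10")

```text
t: 20.82
eef_pos: [0.5402, 0.1338, 0.2285]
tool_rot: [-0.0, 0.277, 0.961, -0.0]
contact_force: [0.7, -0.0, -3.8]
gripper_width: 0.644
grasp_force: 49.2
```

>>> carry_out(rows="-4 28 0 10;-2 12 -15 9.6;0 0 -25 0;0 0 -30 0;0 0 -25 0;0 0 0 0;0 0 0 0")

```text
t: 21.7
eef_pos: [0.5359, 0.1721, 0.1344]
tool_rot: [0.0, 0.113, 0.994, 0.0]
contact_force: [-0.7, 0.2, -4.0]
gripper_width: 0.646
grasp_force: 49.4
```

```bash
python3 -c "
from h import *
st();sl()"
```

```text
t 21.7 tcp [535.9 172.1 134.4] yaw 167.06 F [-0.7  0.2 -4. ] w 55.2 g 49.4 q7 0.54
slope frame tcp [109.3   0.4  57.5] F [-2.7  0.1 -3.1]
```

Now I'll lower it and let the slope tilt the case, as before.

>>> carry_out(rows="0 0 -5 0;0 0 -5 0;0 0 -5 0;0 0 -5 0;0 0 -5 0;0 0 -4 0;0 0 -4 0;0 0 -4 0;0 0 -4 0;0 0 0 0")

```text
t: 22.95
eef_pos: [0.5319, 0.1727, 0.0918]
tool_rot: [-0.003, 0.112, 0.994, -0.001]
contact_force: [-9.9, -0.2, 3.7]
gripper_width: 0.646
grasp_force: 53.2
```

>>> carry_out(rows="0 0 -3 0;0 0 -3 0;0 0 -2 0;0 0 -2 0;0 0 0 0")

```text
t: 23.58
eef_pos: [0.5322, 0.1727, 0.0822]
tool_rot: [-0.003, 0.112, 0.994, -0.001]
contact_force: [-11.2, -0.2, 5.0]
gripper_width: 0.645
grasp_force: 55.9
```

```bash
python3 -c "
from h import *
st();sl()"
```

```text
t 23.57 tcp [532.2 172.7  82.2] yaw 167.16 F [-11.2  -0.2   5. ] w 55.1 g 55.9 q7 0.48
slope frame tcp [79.9  0.2 14.1] F [-6.9 -2.7  9.8]
```

>>> carry_out(rows="0 0 -1.5 0;-2.5 0.6 -1.6 0;-2.5 0.6 -1.5 0;-2.5 0.6 -1.5 0;-2.5 0.6 -1.5 0;-2.5 0.6 -1.5 0;0 0 0 0", claw=40, force=50)

```text
t: 24.45
eef_pos: [0.5243, 0.176, 0.0745]
tool_rot: [0.001, 0.112, 0.994, 0.001]
contact_force: [-0.5, 0.7, 5.2]
gripper_width: 0.647
grasp_force: 56.5
```

```bash
python3 -c "
from h import *
sl()
c=read_camera('side');cv2.imwrite('pics/s6.png',cv2.resize(c['img'][210:290,290:400],None,fx=6,fy=6,interpolation=cv2.INTER_CUBIC))"
```

```text
slope frame tcp [68.8  1.7 11.7] F [2.1 0.6 4.8]
```

View pics/s6.png

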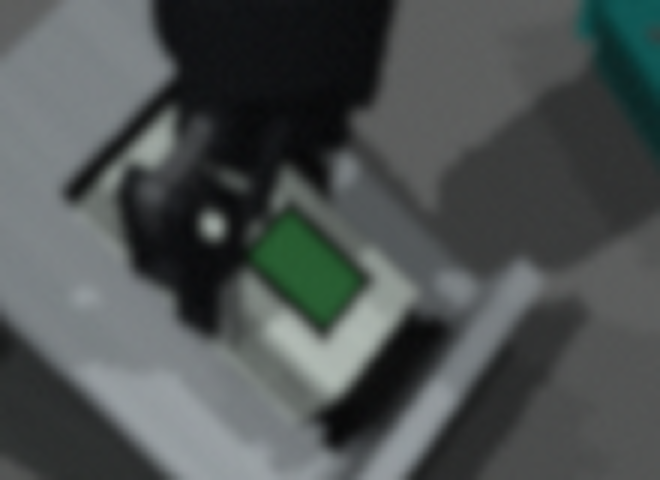

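The display is now downhill and its cap stands proud a few mm from the bar. The uphill cap is thin, so it's home. I'll slide on and press.

>>> carry_out(rows="-1.7 0.4 -1 0;-1.7 0.4 -1 0;-1.7 0.4 -1 0;-1.3 0.3 -0.7 0;-0.85 0.2 -0.48 0;-0.85 0.2 -0.48 0;-0.85 0.2 -0.48 0;0 0 0 0")

```text
t: 25.5
eef_pos: [0.5183, 0.1773, 0.0705]
tool_rot: [0.004, 0.113, 0.994, 0.001]
contact_force: [4.3, -2.1, 10.9]
gripper_width: 0.643
grasp_force: 57.1
```

```bash
python3 -c "
from h import *
sl()"
```

```text
slope frame tcp [61.4  1.6 11.3] F [ 9.5 -1.1  7.1]
```

>>> carry_out(rows="-0.85 0.2 -0.45 0;-0.85 0.2 -0.45 0;-0.85 0.2 -0.45 0;-0.85 0.2 -0.45 0;-0.85 0.2 -0.45 0;-0.85 0.2 -0.45 0;0 0 0 0")

```text
t: 26.38
eef_pos: [0.5131, 0.1785, 0.0675]
tool_rot: [0.003, 0.113, 0.994, 0.001]
contact_force: [4.6, -1.5, 7.4]
gripper_width: 0.647
grasp_force: 56.9
```

```bash
python3 -c "
from h import *
sl()"
```

```text
slope frame tcp [55.3  1.6 11.4] F [ 7.9 -0.4  4. ]
```

>>> carry_out(rows="-0.85 0.2 -0.47 0;-0.85 0.2 -0.47 0;-0.85 0.2 -0.47 0;-0.85 0.2 -0.47 0;-0.85 0.2 -0.47 0;-0.85 0.2 -0.47 0;0 0 0 0")

```text
t: 27.25
eef_pos: [0.5115, 0.1791, 0.0662]
tool_rot: [0.006, 0.114, 0.993, 0.001]
contact_force: [11.0, -5.0, 14.3]
gripper_width: 0.65
grasp_force: 57.6
```

```bash
python3 -c "
from h import *
sl()"
```

```text
slope frame tcp [53.2  1.7 11.1] F [17.4 -2.4  6.5]
```

>>> carry_out(rows="-0.85 0.2 -0.47 0;-0.85 0.2 -0.47 0;-0.85 0.2 -0.47 0;0 0 0 0;0 0 0 0")

```text
t: 27.88
eef_pos: [0.5116, 0.1791, 0.0659]
tool_rot: [0.008, 0.114, 0.993, 0.002]
contact_force: [15.3, -8.2, 18.9]
gripper_width: 0.648
grasp_force: 58.2
```

```bash
python3 -c "
from h import *
sl()"
```

```text
slope frame tcp [53.1  1.8 10.8] F [24.  -4.5  8. ]
```

Hard stop at 24 N: the second cap is home. I'll relax the push, then open.

>>> carry_out(rows="1.3 -0.3 0.7 0;1.3 -0.3 0.7 0;1.3 -0.3 0.7 0;0 0 0 0;0 0 0 0")

```text
t: 28.5
eef_pos: [0.5115, 0.1792, 0.066]
tool_rot: [0.005, 0.114, 0.993, 0.002]
contact_force: [8.6, -3.0, 7.8]
gripper_width: 0.647
grasp_force: 56.7
```

```bash
python3 -c "
from h import *
sl()"
```

```text
slope frame tcp [53.1  1.9 10.9] F [11.7 -1.   2.2]
```

>>> carry_out(rows="1.3 -0.3 0.5 0;1 -0.2 0.3 0;0 0 0 0;0 0 0 0")

```text
t: 29.0
eef_pos: [0.5115, 0.1792, 0.066]
tool_rot: [0.003, 0.113, 0.994, 0.001]
contact_force: [5.1, -1.2, 6.5]
gripper_width: 0.644
grasp_force: 56.7
```

```bash
python3 -c "
from h import *
sl()"
```

```text
slope frame tcp [53.1  1.8 11. ] F [7.8 0.  3. ]
```

>>> carry_out(rows="0 0 0 0;0 0 0 0;0 0 0 0;0 0 0 0;0 0 0 0", claw=80)

```text
t: 29.62
eef_pos: [0.5075, 0.1786, 0.0641]
tool_rot: [-0.0, 0.113, 0.994, -0.0]
contact_force: [0.3, 0.1, -0.1]
gripper_width: 0.936
grasp_force: 0.0
```

```bash
python3 -c "
from h import *
st();sl()"
```

```text
t 29.62 tcp [507.5 178.6  64.1] yaw 167.06 F [ 0.3  0.1 -0.1] w 80.0 g 0.0 q7 0.42
slope frame tcp [48.9  0.3 11.2] F [ 0.2  0.2 -0.2]
```

Released with no contact. I'll go straight up and check.

>>> carry_out(rows="0 0 8 0;0 0 15 0;0 0 25 0;0 0 40 0;0 0 45 0;0 -30 40 0;0 -50 0 0;0 -60 0 0;0 -40 0 0;0 0 0 0")

```text
t: 30.88
eef_pos: [0.5076, -0.0053, 0.238]
tool_rot: [0.0, 0.116, 0.993, -0.001]
contact_force: [-0.0, 0.1, 0.4]
gripper_width: 0.939
grasp_force: 0.0
```

Run:
```python
from h import *
st()
cs={n:read_camera(n) for n in("top","side")}
P=[.4716,.1865,np.radians(-13)]
body=lambda y,a: slope_pts(P,(box(-.063,.063,.028,.036)@Rz(a).T)+[.063,y,0])
S=5;o=[]
for n,(x,y,w,h) in (("top",(215,170,95,100)),("side",(265,190,135,125))):
    im=cv2.resize(cs[n]["img"][y:y+h,x:x+w],None,fx=S,fy=S,interpolation=cv2.INTER_CUBIC)
    im=np.clip(im*1.4,0,255).astype(np.uint8)
    cv2.polylines(im,[cv2.convexHull(((proj(cs[n],body(.002,0))-[x,y]+.5)*S).astype(np.int32))],True,(0,0,255),1)
    o.append(cv2.resize(im,(int(w*3.4),int(h*3.4))))
C=np.zeros((max(a.shape[0] for a in o),sum(a.shape[1] for a in o),3),np.uint8);x=0
for a in o:C[:a.shape[0],x:x+a.shape[1]]=a;x+=a.shape[1]
cv2.imwrite("pics/final.png",C)
for t in("bowl","meter","driver"):
    r=place_of("top",t)[0];print(t,np.round(r["centre"]))
```

```text
t 30.88 tcp [507.6  -5.3 238. ] yaw 166.68 F [-0.   0.1  0.4] w 80.2 g 0.0 q7 1.0
bowl [317. 139.]
meter [198. 168.]
driver [439. 164.]
```

View pics/final.png

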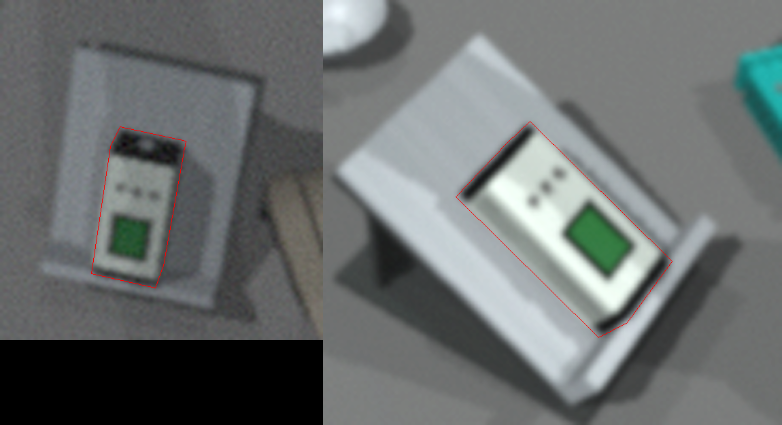

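The case matches the 126 mm "both caps home" model. It lies flat, straight and at the bar, display up, and the bystanders haven't moved.

```bash
python3 -c "
from station import *
print(hand_in())"
```

```text
the job is handed in; nothing more can be done
None
```

I pressed both end caps home against the stop bar (hard stops at 21 N and 24 N). The case lies display up, flat and straight on the slope, with the `+x` (display-end) cap, pressed last, at the bar; the bowl, meter and screwdriver were not touched. I handed the job in at about 31 s and got no verdict back.

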